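Load a bangle into the hand press and hold it under pressure

TASK

Slide the carrier with the magenta bangle all the way into the slot of the green hand press, until it meets the end stop, and let go of it. Then pull the press lever down by its black ball until the pad bears on the bangle and has been pushed half-way, about 5 mm of its 10 mm, up into its sleeve against its spring (the yellow band on its stem has just gone and the red one still shows; the lever is then about level), and finish while still holding the lever there with the gripper. Never squeeze the pad's spring solid, and leave the green bangle and the other loose things on the table alone.

Things in the scene. Friction and masses are not known exactly. Their poses are not given: they have to be found in the camera images.
- press: Green cast-iron rack-and-pinion hand press, bolted down. Origin: on the table under the ram's axis. x: the way the carrier slides in, away from the robot; y: left; z: up. Base 130 mm wide, 30 mm high, from x = -95 to +135 mm; column at the far end. Overhanging head 84 mm wide, 125 to 215 mm above the table, front at x = -57 mm. Lever on the right (-y).
- slot_home (a point): Point on the slot floor under the ram's axis, 30 mm above the table; axes as the press. A carrier that is home has its origin here, its leading edge on the end stop at x = +47 mm. The slot is 86 mm wide between two steel rails (x = -45 to +47 mm), 11 mm high under rail lips reaching 6 mm inwards (74 mm between lips, lip tops 46 mm above the table).
- slot_mouth (a point): Point on the slot floor, on its centre line, where the straight rails begin (45 mm nearer the robot than slot_home), 30 mm above the table; axes as the press. In front of it flared cheeks, 11 mm high, widen the mouth to about 107 mm, 77 mm before slot_home; then bare floor to the base's front edge, 95 mm before slot_home.
- carrier_magenta: Flat aluminium slide plate carrying the magenta bangle, 0.2 to 0.3 kg. Origin: underside, at the bangle's centre; x points away from the grip, z up. Plate 84 mm wide, 8 mm thick, x = -55 to +47 mm (leading edge); neck 16 mm wide back to an upright wooden grip, x = -166 to -114 mm, 16 mm wide, 34 mm high. A white disc, 51 mm across, 6 mm high, centres the bangle.
- carrier_magenta_grip (a point): Middle of the wooden grip of carrier_magenta, 140 mm behind its origin, 25 mm above its underside; axes as the carrier. Grip it across its 16 mm width (along y).
- bangle_magenta: Magenta lac bangle with small stones: ring, 66 mm outer, 54 mm inner diameter, 10 mm high, 0.06 kg, lying loose round the white disc of carrier_magenta. Origin: centre of its underside, 8 mm above the carrier's underside. With the carrier home its top is 48 mm above the table, 16 mm below the raised pad.
- carrier_green: A second, identical carrier, waiting with a green bangle. Leave it alone.
- bangle_green: Green bangle on carrier_green. Leave it alone.
- press_lever (a joint): Lever, rad. 0: raised by its return spring, 60 degrees above level, leaning to the robot; grows as the ball is pulled down and towards the robot; 1.05: level; 1.32: end of travel. Springs back when let go. Each rad drives the ram down 20 mm: the pad meets the bangle at about 0.80, is half-way up its sleeve at about 1.06. Pull at the ball: 2 N at first, 3 to 4 N at contact, 7 N at half-way.
- lever_axis (a point): Pivot of the lever, 30 mm beyond the ram's axis, 100 mm to its right, 165 mm above the table. The lever turns about the press's y direction.
- lever_ball (a point): Centre of the black ball, 32 mm across, at the end of the 12 mm steel lever rod, 170 mm from the pivot; 312 mm above the table when raised, 165 mm when level. It swings in the upright plane 100 mm right of the ram's axis. Take it from above with the fingers closing along the press's y, one on each side of the rod.
- press_pad (a joint): How far the sprung pad has been pushed up into the ram's sleeve, m: 0 free, 0.005 half-way, 0.010 spring solid. Spring of 4 N per mm (about 20 N at half-way). Its stem shows a 5 mm yellow band above a 5 mm red one; the yellow goes into the sleeve first.
- lac_red: Red lac block 62 x 46 x 34 mm on a wooden stick, 0.3 m long over all, lying on the right. Leave it alone.
- lac_teal: Teal lac block on a like stick, farther right. Leave it alone.
- water: Clear bottle with a pink cap, 62 mm across, 190 mm high, far right. Leave it alone.
- stone_jar: Glass jar with a brass lid, 70 mm across, 75 mm high, at the back. Leave it alone.
- mandrel: Upright dark wooden mandrel, 84 mm across its foot, 203 mm high, far left. Leave it alone.
- bangle_stack: Stack of coloured bangles, 66 mm across, 72 mm high, far left. Leave it alone.
- pad_face (a point): Pressing pad below the ram, aluminium with a rubber face, 66 mm across, 10 mm thick. The point: centre of its underside, 64 mm above the table when the lever is up.
Things that resemble listed ones, but are neither listed nor needed, are in the scene too. Leave any orange or purple look-alike of the carrier_magenta alone.

How it is judged:
On the way, in this order (a step that is already met when the one before it is completed fails the run):
1. carrier with the magenta bangle fully home in the slot and let go, lever still up (x of carrier_magenta in the frame of slot_home above -0.003 m and z of carrier_magenta in the frame of slot_home below 0.003 m and horizontal distance between carrier_magenta and slot_home below 0.004 m and horizontal distance between bangle_magenta and carrier_magenta below 0.004 m and contact force between the fingers and carrier_magenta below 0.2 N and value of joint press_lever below 0.3 rad), for 0.2 s.
2. pad pressed half-way up its sleeve onto the magenta bangle by the lever (value of joint press_pad between 0.003 and 0.007 m and contact force between press_pad and bangle_magenta above 8 N and contact force between the fingers and press_lever above 2 N), for 0.5 s.
At the end, for the whole second after the job is handed in: The carrier lies in the slot within 3 mm of the end stop with the magenta bangle on its disc; the lever is held still by the fingers (more than 2 N) so that the pad bears on the bangle with its spring pushed in 5 mm, give or take 2 mm (3 to 7 mm) (all of step 2 and velocity of joint press_lever between -0.05 and 0.05 rad/s and contact force between the arm and carrier_magenta below 0.2 N and x of carrier_magenta in the frame of slot_home above -0.003 m and z of carrier_magenta in the frame of slot_home below 0.003 m and horizontal distance between carrier_magenta and slot_home below 0.004 m and horizontal distance between bangle_magenta and carrier_magenta below 0.004 m); the arm keeps its last pose, push and grip.
It fails at once if the pad's spring is squeezed solid (more than 9 mm) (value of joint press_pad above 0.009 m).
It fails at once if the green bangle or its carrier is disturbed (moved more than 20 mm) (distance of any of carrier_green, bangle_green from where it was at the start of the episode above 0.02 m).
It fails at once if another thing on the table is moved more than 30 mm (distance of any of lac_red, lac_teal, water, stone_jar, mandrel, bangle_stack from where it was at the start of the episode above 0.03 m).
It also fails if it takes over 64 s, if anything falls off the work surface, if the arm or the gripper's body presses on something with over 40 N, if the wrist force passes 120 N, or if a joint passes its speed limit or range.

ROBOT

A 6-joint arm with a two-finger parallel gripper is mounted at the origin on the work surface. World frame = base frame: x ahead of the robot, y to its left, z up, the work surface at z = 0. Lengths are in m, angles in rad, forces in N, time in s.
With the tool pointing down it reaches from about 0.3 to 0.875 m from the base axis. Payload 6.4 kg.
Tool frame: the origin (TCP) lies midway between the tips of the shut fingers; the grasp point (between the pads) lies 19 mm behind it (tcp_to_grasp is the z of the grasp point in the tool frame, in m); z points along the fingers, y is the line along which they close (so a half turn about z gives the same grasp; the last joint's range is limited). The gripper opens to 85 mm and grips with 20 to 120 N. Pads are 22 mm wide; open, the fingers measure 114 mm over their backs; the gripper's body (76 mm by 85 mm) begins 54 mm behind the grasp point. The pads swing forward as they close: fully open they stand 13 mm farther back than shut.
Start: joints at [1.118, 0.181, 1.607, -0, 1.354, -0.206], TCP at [0.14, 0.558, 0.231] pointing down, gripper open.
Joint ranges: [-2.99, 2.99], [-0.89, 2.07], [0.3, 2.58], [-1.14, 4.28], [0, 2.63], [-3.12, 3.12]. Speed limits (rad/s): [2.57, 2.57, 3.01, 3.14, 3.14, 3.14].

INTERFACE

Orientations are given as a unit quaternion [x, y, z, w].
In Python, from station import * gives the robot as it stands. The module is installed in compiled form; this text tells all that it offers.
- The arm moves only by the shell command python3 -m pendant 'ROWS' [OPENING] [FORCE]. ROWS is a JSON object of lists of equal length, an entry for each row: "slide": the shift along the world's x, y, z in cm, a list of three; "twist": the turn, a rotation vector about the world's x, y, z in rad, a list of three. In form: {"slide": [[x, y, z], ...], "twist": [[wx, wy, wz], ...]}. A call has 1 to 20 rows; each row shifts and turns the commanded pose from where the row before left it; what a row does not reach is not made up. A row lasts 1/8 s, in which the tool goes at most 62.5 mm and 10.7 degrees, less where a joint would pass 70% of its speed; a pose out of reach is approached as far as the arm can. A call with a gripper value outside its range is refused whole. OPENING is the closure, from 0 (fully open) to 1 (shut), set as the call begins (- or left out, the last holds). The fingers move at their own pace and stop on an object; FORCE is the grip in N (left out, the last holds). Time passes only in rows, so rows that do not move let the fingers close. It gives the time, the measured TCP pose, the force, the opening and the grip force at its end, in the units of the state.
- state(): the state, without advancing time (a new reading comes with each control period).
- capture(name): name is "side" or "top" or "wrist"; returns the picture (480x640x3 uint8, red, green, blue); there is no depth.
- get_calibration(name): a dict with "fx", "fy", "cx", "cy" (pixels), "rvec" (rotation vector, rad) and "tvec" (3), from world to camera coordinates, as OpenCV has them. Camera axes: x right, y down, z forward; pixel columns grow to the right and rows downward; lengths in m; the calibration is good to about 2 mm. A picture is of the moment at which its call begins: read the wrist's pose just before it. get_calibration takes no time and is no camera call; for the wrist camera it gives the pose at the moment of the call.
- close_job(): hands the job in; it is judged then, once.
Trained networks look in the newest picture that a camera, given by its name, has taken for a name from the list of things; names that differ only in an ending like _2 or _b are one class to them, and where a whole thing is asked for, a point or a joint stands for the part that bears it (a point fixed in the world has none). Each returns a list of dicts, best first, with "confidence" (0 to 1); they miss things now and then, are a little off and sometimes report something else, mostly with a low value. They report only what shows in the picture. A call takes as long as a camera call. They do not tell look-alikes from the thing itself.
- look_for(camera, target): "extent" ([centre column, centre row, width, height] in pixels, round what is visible of it).
- landmark_of(camera, target): "location" ([column, row] in pixels: a listed point, or the origin of a listed thing).
The state is a dict: "t": time; "joint_pos": joint angles; "qvel": joint speeds; "tau": joint torques, N m; "ee_pos": TCP position; "orientation": TCP orientation; "contact_force": force on the tool from outside, world axes, zero at the start; "wrist_torque": the same for the moment, N m; "width": finger opening in m; "finger_force": force on a finger pad.
Only numpy, scipy, OpenCV 4.12 (cv2) and the standard library are available. Lean on these libraries where they do the work, as an engineer would, in place of code of your own. Each camera call takes 0.05 s, during which the arm holds its last target. There are 200 camera calls.

## Working session

There is one attempt and no reset: what is moved stays moved. The work goes in short steps, Python scripts to look and compute and a shell command to move; the robot and the scene stay as the last step left them, time stands still between calls to the robot, and variables do not carry over. Pictures are saved under pics/ and viewed, at most 14 in all, crops included, and the job is handed in when it is done.

```bash
mkdir -p pics; cat > h.py <<'E'
from station import *
import numpy as np, cv2
from scipy.spatial.transform import Rotation as R
def ray(cam,px,cal=None):
    c=cal or get_calibration(cam)
    K=np.array([[c['fx'],0,c['cx']],[0,c['fy'],c['cy']],[0,0,1.]])
    Rm=cv2.Rodrigues(np.array(c['rvec'],float))[0]; t=np.array(c['tvec'],float).ravel()
    return -Rm.T@t, Rm.T@np.linalg.inv(K)@np.array([px[0],px[1],1.])
def onz(cam,px,z):
    o,d=ray(cam,px); return o+d*(z-o[2])/d[2]
def proj(cam,P):
    c=get_calibration(cam);K=np.array([[c['fx'],0,c['cx']],[0,c['fy'],c['cy']],[0,0,1.]])
    return cv2.projectPoints(np.array(P,float).reshape(-1,3),np.array(c['rvec'],float),np.array(c['tvec'],float),K,None)[0].reshape(-1,2)
def save(cam,n,crop=None,s=1):
    im=capture(cam)
    o=im if crop is None else im[crop[1]:crop[3],crop[0]:crop[2]]
    cv2.imwrite('pics/'+n,cv2.resize(o[:,:,::-1],None,fx=s,fy=s,interpolation=2)); return im
E
python3 - <<'E'
from h import *
a=save('top','t0.png');b=save('side','s0.png')
for cam in('top','side'):
    print(cam,np.round(ray(cam,(320,240)),3).tolist())
    for n,z in [('carrier_magenta',.0),('carrier_magenta_grip',.025),('bangle_magenta',.008),('carrier_green',0),('slot_home',.03),('slot_mouth',.03),('lever_ball',.312),('lever_axis',.165),('pad_face',.064),('press',0)]:
        for r in landmark_of(cam,n)[:3]:
            print(n,np.round(r['location']),round(r['confidence'],2),onz(cam,r['location'],z).round(3))
print(state()['orientation'],state()['t'])
E
```

```text
top [[0.228, -0.006, 1.93], [0.15, 0.008, -0.989]]
carrier_magenta [262. 308.] 0.83 [0.297 0.204 0.   ]
carrier_magenta [209. 220.] 0.58 [0.597 0.381 0.   ]
carrier_magenta [210. 336.] 0.57 [0.212 0.374 0.   ]
carrier_magenta_grip [167. 350.] 0.92 [0.169 0.505 0.025]
carrier_magenta_grip [221. 259.] 0.75 [0.459 0.334 0.025]
carrier_magenta_grip [295. 287.] 0.66 [0.364 0.094 0.025]
bangle_magenta [209. 220.] 0.55 [0.595 0.378 0.008]
carrier_green [276. 206.] 0.7 [0.64  0.154 0.   ]
slot_home [382. 190.] 0.94 [ 0.68 -0.2   0.03]
slot_home [487. 264.] 0.3 [ 0.425 -0.537  0.03 ]
slot_mouth [380. 208.] 0.56 [ 0.62  -0.194  0.03 ]
lever_ball [426. 190.] 0.6 [ 0.609 -0.299  0.312]
lever_axis [418. 172.] 0.46 [ 0.701 -0.303  0.165]
press [380. 194.] 0.81 [ 0.673 -0.197  0.   ]
side [[0.258, 1.142, 0.998], [0.212, -0.787, -0.58]]
carrier_magenta [271. 383.] 0.8 [0.592 0.382 0.   ]
carrier_magenta [404. 348.] 0.74 [0.297 0.202 0.   ]
carrier_magenta [432. 408.] 0.69 [0.215 0.37  0.   ]
carrier_magenta_grip [327. 369.] 0.97 [0.467 0.333 0.025]
carrier_magenta_grip [447. 458.] 0.83 [0.177 0.502 0.025]
carrier_magenta_grip [384. 304.] 0.76 [0.367 0.076 0.025]
bangle_magenta [271. 378.] 0.7 [0.595 0.372 0.008]
carrier_green [282. 315.] 0.66 [0.637 0.152 0.   ]
carrier_green [281. 311.] 0.42 [0.646 0.138 0.   ]
slot_home [304. 232.] 0.88 [ 0.675 -0.208  0.03 ]
slot_mouth [319. 234.] 0.91 [ 0.623 -0.206  0.03 ]
lever_ball [304. 239.] 0.68 [0.544 0.215 0.312]
lever_ball [331. 141.] 0.51 [ 0.603 -0.31   0.312]
lever_axis [300. 180.] 0.66 [ 0.713 -0.309  0.165]
pad_face [300. 224.] 0.75 [ 0.685 -0.2    0.064]
pad_face [326. 200.] 0.22 [ 0.637 -0.362  0.064]
press [306. 239.] 0.74 [ 0.669 -0.209  0.   ]
[ 1.23080005e-01  9.92396751e-01 -1.36950908e-05 -7.71140761e-06] 1.1
```

View pics/t0.png

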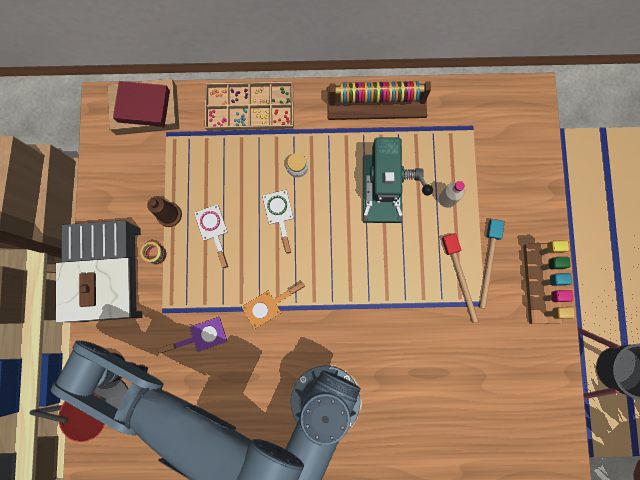

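View pics/s0.png

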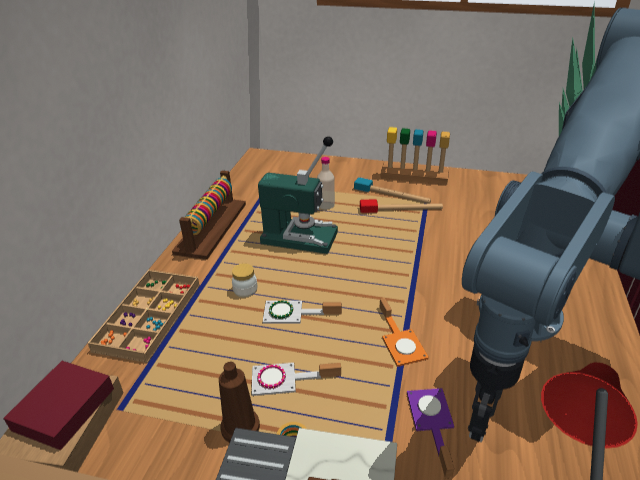

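The top and side views show the magenta carrier at top px (209,220), with its grip at (221,259). The press slot is at (382,190) and the lever ball at (427,190). The orange and purple ones are look-alikes. I'll move above the magenta grip.

```bash
python3 -m pendant '{"slide":[[3,-2.2,0],[3,-2.2,0],[3,-2.2,0],[3,-2.2,0],[3,-2.2,0],[3,-2.2,0],[3,-2.2,0],[3,-2.2,0],[3,-2.2,0],[3,-2.2,0]],"twist":[[0,0,0.058],[0,0,0.058],[0,0,0.058],[0,0,0.058],[0,0,0.058],[0,0,0.058],[0,0,0.058],[0,0,0.058],[0,0,0.058],[0,0,0.058]]}' 0
python3 - <<'E'
from h import *
s=state();print(s['ee_pos'],R.from_quat(s['orientation']).as_matrix().round(3).tolist())
save('wrist','w0.png')
for n,z in [('carrier_magenta',.0),('carrier_magenta_grip',.025),('bangle_magenta',.008)]:
    for r in landmark_of('wrist',n)[:3]:
        print(n,np.round(r['location']),round(r['confidence'],2),onz('wrist',r['location'],z).round(4))
E
```

```text
t: 2.35
ee_pos: [0.4414, 0.3368, 0.2314]
orientation: [-0.167, 0.986, 0.0, 0.0]
contact_force: [1.2, 0.1, -0.1]
width: 0.0852
finger_force: 0.0
[0.44141354 0.33681408 0.23140217] [[-0.944, -0.329, 0.0], [-0.329, 0.944, 0.0], [-0.0, 0.0, -1.0]]
carrier_magenta [302. 352.] 0.9 [0.5928 0.3702 0.    ]
carrier_magenta [415. 412.] 0.29 [0.6219 0.5078 0.    ]
carrier_magenta_grip [42.  9.] 0.73 [0.3618 0.0854 0.025 ]
carrier_magenta_grip [302. 227.] 0.56 [0.4603 0.3286 0.025 ]
```

View pics/w0.png

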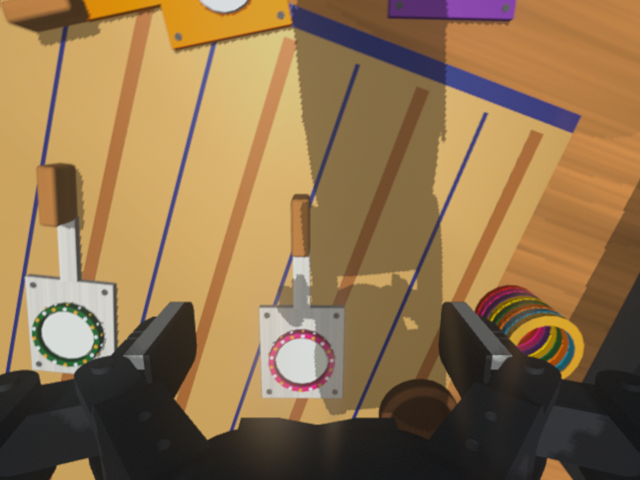

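The wrist view shows the magenta carrier's disc centre at about (302,360) and its grip at (300,227), nearly aligned with the image columns.

```bash
python3 - <<'E'
from h import *
a=onz('wrist',(302,361),.014);b=onz('wrist',(301,228),.025)
print(a,b,np.arctan2(*(a-b)[[1,0]]),np.hypot(*(a-b)[:2]))
im=cv2.imread('pics/w0.png')
hsv=cv2.cvtColor(im,cv2.COLOR_BGR2HSV)
# plate corners screws & magenta centroid
m=cv2.inRange(hsv,(150,90,80),(178,255,255)); m[:, :240]=0;m[:,360:]=0;m[:310]=0;m[410:]=0
ys,xs=np.nonzero(m);e=cv2.fitEllipse(np.c_[xs,ys].astype(np.float32)) ;(c,r)=cv2.minEnclosingCircle(np.c_[xs,ys].astype(np.float32));print(c,r,onz('wrist',c,.014))
for p in [(259,306),(343,306),(261,398),(345,397)]: print(onz('wrist',p,.008))
E
```

```text
[0.59169908 0.37346217 0.014     ] [0.46049032 0.32923469 0.025     ] 0.3251162215609265 0.13846230134591536
(301.1428527832031, 361.4285583496094) 32.34076690673828 [0.59243151 0.37280722 0.014     ]
[0.55173289 0.31583624 0.008     ]
[0.52517229 0.39311634 0.008     ]
[0.65014464 0.34781172 0.008     ]
[0.6206627  0.42994568 0.008     ]
```

```bash
python3 -m pendant '{"slide":[[1.0,-0.4,-2],[0.9,-0.4,-4],[0,0,-5],[0,0,-5],[0,0,-3],[0,0,-2],[0,0,-1.2]],"twist":[[0,0,0],[0,0,0],[0,0,0],[0,0,0],[0,0,0],[0,0,0],[0,0,0]]}' 0
python3 -m pendant '{"slide":[[0,0,0],[0,0,0]],"twist":[[0,0,0],[0,0,0]]}'
python3 - <<'E'
from h import *
s=state();print(s['ee_pos'],s['contact_force'])
for cam in['wrist']:
    save(cam,'w1.png')
    for n,z in [('carrier_magenta',.0),('carrier_magenta_grip',.025)]:
        for r in landmark_of(cam,n)[:2]:
            print(n,np.round(r['location']),round(r['confidence'],2),onz(cam,r['location'],z).round(4))
E
```

```text
t: 3.42
ee_pos: [0.4588, 0.3297, 0.0079]
orientation: [-0.166, 0.986, -0.0, -0.001]
contact_force: [0.4, -0.4, 1.1]
width: 0.0856
finger_force: 0.0
t: 3.68
ee_pos: [0.4604, 0.3301, 0.0105]
orientation: [-0.166, 0.986, 0.0, 0.001]
contact_force: [0.7, 0.1, -0.3]
width: 0.0853
finger_force: 0.0
[0.46042416 0.33009073 0.01045314] [ 0.65384163  0.08947688 -0.34072709]
carrier_magenta_grip [312. 326.] 0.55 [0.4597 0.3278 0.025 ]
```

View pics/w1.png

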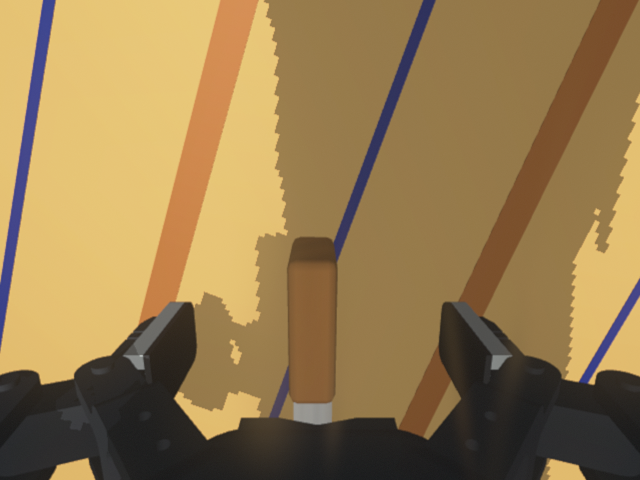

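The grip is centred at about px (312,330), 2 mm off the mid-line between the fingers. I'll correct that and close.

```bash
python3 -m pendant '{"slide":[[0,-0.2,-0.2],[0,0,0]],"twist":[[0,0,0],[0,0,0]]}'
python3 -m pendant '{"slide":[[0,0,0],[0,0,0],[0,0,0],[0,0,0],[0,0,0],[0,0,0]],"twist":[[0,0,0],[0,0,0],[0,0,0],[0,0,0],[0,0,0],[0,0,0]]}' 1 110
python3 -m pendant '{"slide":[[0,0,1],[0,0,2],[0,0,3],[0,0,4],[0,0,4]],"twist":[[0,0,0],[0,0,0],[0,0,0],[0,0,0],[0,0,0]]}'
python3 - <<'E'
from h import *
s=state();print(s['ee_pos'],s['contact_force'],s['wrist_torque'])
save('side','s1.png',(180,220,460,440),2.5)
for n,z in [('carrier_magenta',.136),('carrier_magenta_grip',.161),('bangle_magenta',.144)]:
  for cam in('side','top'):
    if cam=='top' and n[-1]!='p': capture('top')
    for r in landmark_of(cam,n)[:2]:
        print(n,cam,np.round(r['location']),round(r['confidence'],2),onz(cam,r['location'],z).round(4))
E
```

```text
t: 4.08
ee_pos: [0.4594, 0.3274, 0.0073]
orientation: [-0.166, 0.986, -0.0, -0.0]
contact_force: [0.6, 0.7, 0.4]
width: 0.0857
finger_force: 0.0
t: 4.82
ee_pos: [0.4596, 0.3276, 0.0076]
orientation: [-0.166, 0.986, 0.0, 0.0]
contact_force: [-2.0, -0.3, 4.5]
width: 0.0143
finger_force: 107.9
t: 5.45
ee_pos: [0.4591, 0.3275, 0.1494]
orientation: [-0.166, 0.986, 0.0, -0.0]
contact_force: [1.0, 0.2, -4.1]
width: 0.0143
finger_force: 107.5
[0.45907537 0.32748726 0.14936447] [ 1.02077813  0.17288755 -4.14611759] [-0.16890367  0.3068339   0.01223665]
carrier_magenta side [407. 349.] 0.94 [0.2846 0.3302 0.136 ]
carrier_magenta side [432. 407.] 0.84 [0.2212 0.4724 0.136 ]
carrier_magenta top [202. 210.] 0.78 [0.6025 0.3761 0.136 ]
carrier_magenta top [260. 309.] 0.63 [0.29   0.1947 0.136 ]
carrier_magenta_grip side [329. 324.] 0.61 [0.4626 0.319  0.161 ]
carrier_magenta_grip side [384. 306.] 0.55 [0.3527 0.2315 0.161 ]
carrier_magenta_grip top [296. 287.] 0.95 [0.3535 0.0837 0.161 ]
carrier_magenta_grip top [169. 348.] 0.49 [0.1816 0.4623 0.161 ]
bangle_magenta side [302. 224.] 0.27 [ 0.6431 -0.0868  0.144 ]
bangle_magenta top [202. 215.] 0.55 [0.5849 0.3733 0.144 ]
```

View pics/s1.png

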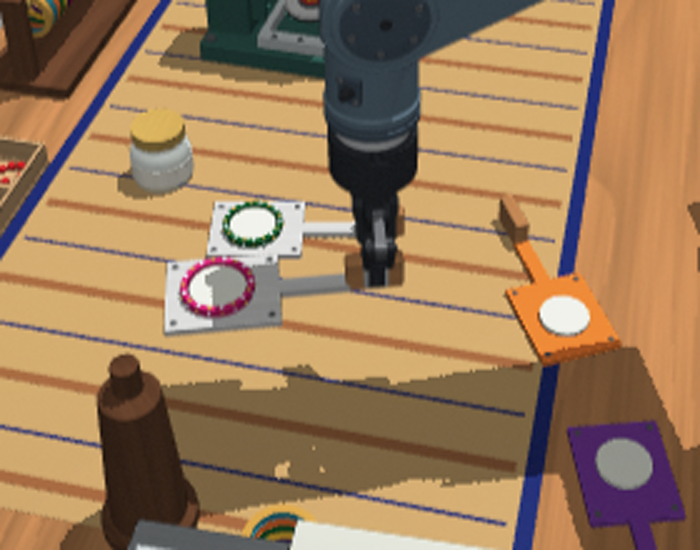

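The carrier is lifted level, with the bangle on its disc. I'll go to a waypoint with the slot visible on the left of the wrist view.

```bash
python3 -m pendant '{"slide":[[0.0,-1,1],[0,-2,1],[0,-3,1],[0,-3.5,1],[0,-3.5,1],[0,-3.5,1],[0,-3.5,1],[0,-3.5,1],[0,-3.5,1],[0,-3,1],[0,-2.5,0],[0,-2,0],[0,-1,0],[0,0,0]],"twist":[[0,0,0],[0,0,-0.03],[0,0,-0.03],[0,0,-0.03],[0,0,-0.03],[0,0,-0.03],[0,0,-0.03],[0,0,-0.03],[0,0,-0.03],[0,0,-0.03],[0,0,-0.03],[0,0,-0.03],[0,0,-0.005],[0,0,0]]}'
python3 - <<'E'
from h import *
s=state();print(s['ee_pos'],R.from_quat(s['orientation']).as_matrix().round(3).tolist(),s['contact_force'],s['wrist_torque'])
save('wrist','w2.png')
for n,z in [('slot_home',.03),('slot_mouth',.03),('lever_ball',.312),('lever_axis',.165),('pad_face',.064),('press',0)]:
    for r in landmark_of('wrist',n)[:1]:
        print(n,np.round(r['location']),round(r['confidence'],2),onz('wrist',r['location'],z).round(4))
E
```

```text
t: 7.65
ee_pos: [0.4592, -0.0282, 0.2476]
orientation: [0.002, 1.0, -0.0, 0.0]
contact_force: [-0.1, 0.5, -4.2]
width: 0.014
finger_force: 107.6
[ 0.45922277 -0.02818738  0.24764551] [[-1.0, 0.003, 0.001], [0.003, 1.0, -0.0], [-0.001, -0.0, -1.0]] [-0.14207192  0.48321228 -4.21386776] [ 0.04245855  0.3851218  -0.00467067]
slot_home [147. 411.] 0.72 [ 0.6719 -0.2035  0.03  ]
slot_mouth [139. 367.] 0.83 [ 0.6205 -0.2051  0.03  ]
pad_face [132. 430.] 0.86 [ 0.6666 -0.2027  0.064 ]
press [480. 369.] 0.73 [0.6421 0.1498 0.    ]
```

View pics/w2.png

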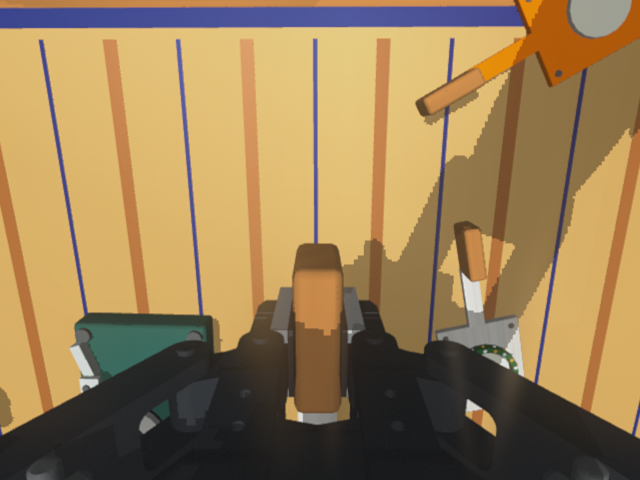

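The wrist view shows the press base's front edge at row ~317, columns 76–213. The networks agree on home at about (0.672,-0.2035). I'll measure the press yaw from edges next.

```bash
python3 - <<'E'
from h import *
im=cv2.imread('pics/w2.png');hsv=cv2.cvtColor(im,cv2.COLOR_BGR2HSV)
m=cv2.inRange(hsv,(75,90,20),(95,255,200))
print([ (x,int(np.nonzero(m[280:400,x])[0][0])+280) for x in range(84,210,14)])
P=[onz('wrist',(x,np.nonzero(m[280:400,x])[0][0]+280),.0) for x in range(90,205,6)]
P=np.array(P);k=np.polyfit(P[:,1],P[:,0],1);print('front bottom edge z=0',k,np.arctan(-k[0]))
P=[onz('wrist',(x,np.nonzero(m[280:400,x])[0][0]+280),.03) for x in range(90,205,6)]
P=np.array(P);k=np.polyfit(P[:,1],P[:,0],1);print('as z=.03',k,np.arctan(-k[0]))
xs=np.nonzero(m[335])[0];print(xs.min(),xs.max(),onz('wrist',(xs.min(),335),.03),onz('wrist',(213,335),.03))
t=cv2.imread('pics/t0.png');cv2.imwrite('pics/t0c.png',cv2.resize(t[120:235,345:445],None,fx=5,fy=5,interpolation=cv2.INTER_CUBIC))
E
```

```text
[(84, 326), (98, 325), (112, 325), (126, 326), (140, 325), (154, 326), (168, 326), (182, 327), (196, 328)]
front bottom edge z=0 [0.04752458 0.60171106] -0.04748885027943672
as z=.03 [0.04752458 0.58576901] -0.04748885027943657
93 186 [ 0.58544238 -0.24574181  0.03      ] [ 0.58553805 -0.12858812  0.03      ]
```

View pics/t0c.png

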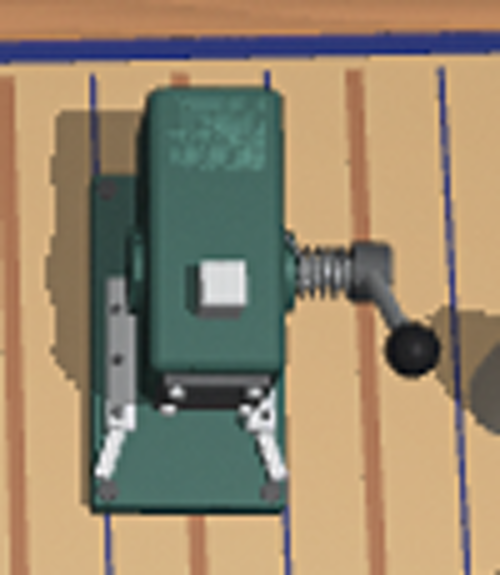

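```bash
python3 - <<'E'
from h import *
f=lambda x,y,z:onz('top',(345+(x+.5)/5-.5,120+(y+.5)/5-.5),z)[:2]
pr=lambda a,b:round(float(np.arctan2(*(b-a)[::-1])),4)
print('base left',pr(f(93,510,.03),f(93,178,.03)))
print('front',pr(f(285,512,.03),f(93,512,.03))-np.pi/2, f(285,512,.03),f(93,512,.03))
print('screws',pr(f(108,490,.03),f(107,188,.03)),pr(f(270,490,.03),f(108,490,.03))-np.pi/2)
print('head',pr(f(152,370,.215),f(147,92,.215)),pr(f(280,373,.215),f(283,90,.215)),pr(f(280,373,.215),f(152,370,.215))-np.pi/2)
print('head',f(152,370,.215),f(280,373,.215))
# wrist edge detail by gradient at subpixel
im=cv2.cvtColor(cv2.imread('pics/w2.png'),cv2.COLOR_BGR2GRAY).astype(float)
g=np.abs(np.diff(cv2.GaussianBlur(im,(5,3),0),axis=0))
for nm,lo,hi in (('A',308,321),('B',321,334)):
  print(nm,[(x,lo+int(g[lo:hi,x].argmax()),int(g[lo:hi,x].max())) for x in range(94,206,10)])
for s in ['wrist']:
  print(proj('wrist',[[.5765,-.27,.03],[.5765,-.14,.03],[.5765,-.27,0],[.5765,-.14,0]]))
E
```

```text
base left -0.0313
front -0.02129632679489646 [ 0.57005631 -0.26263254] [ 0.57275547 -0.13566594]
screws -0.0288 -0.02129632679489646
head -0.0169 -0.0518 -0.04529632679489648
head [ 0.62522078 -0.16126782] [ 0.62173127 -0.23819636]
A [(94, 312, 47), (104, 312, 47), (114, 312, 45), (124, 312, 43), (134, 313, 48), (144, 313, 28), (154, 313, 45), (164, 313, 43), (174, 314, 45), (184, 314, 47), (194, 314, 45), (204, 314, 38)]
B [(94, 323, 8), (104, 323, 9), (114, 324, 9), (124, 324, 9), (134, 324, 8), (144, 324, 8), (154, 324, 9), (164, 324, 8), (174, 325, 8), (184, 325, 9), (194, 332, 14), (204, 326, 5)]
[[ 66.67545614 326.67945854]
 [200.61839882 326.58187772]
 [ 83.78183515 313.31584397]
 [208.56843481 313.22702076]]
```

Press yaw is about -0.027, with home near (0.672,-0.203). I'll move to the pre-insert pose in front of the mouth and a little above the floor.

```bash
python3 -m pendant '{"slide":[[-2,0,0],[-2.7,-1,0],[-1,-2,0],[0,-3,-1],[0,-3.5,-2],[0,-3.3,-3],[0,-2.5,-3],[0,-1.5,-3],[0,0,-3],[0,0,-2],[0,0,-1],[0,0,0],[0,0,0]],"twist":[[0,0,0],[0,0,-0.004],[0,0,-0.004],[0,0,-0.004],[0,0,-0.004],[0,0,-0.004],[0,0,-0.004],[0,0,0],[0,0,0],[0,0,0],[0,0,0],[0,0,0],[0,0,0]]}'
python3 - <<'E'
from h import *
s=state();print(s['ee_pos'],R.from_quat(s['orientation']).as_matrix().round(3)[:2,0],s['contact_force'],s['wrist_torque'])
save('side','s2.png',(240,150,460,315),3.5)
c=capture('top')
for n,z in [('carrier_magenta',.05),('bangle_magenta',.058)]:
  for cam in('side','top'):
    for r in landmark_of(cam,n)[:2]:
        print(n,cam,np.round(r['location']),round(r['confidence'],2),onz(cam,r['location'],z).round(4))
E
```

```text
t: 9.62
ee_pos: [0.4032, -0.1959, 0.0682]
orientation: [0.013, 1.0, -0.001, 0.001]
contact_force: [0.2, -0.3, -3.5]
width: 0.0143
finger_force: 107.7
[ 0.403204   -0.19585701  0.06820513] [-1.     0.025] [ 0.18094648 -0.27761567 -3.53748841] [0.01244042 0.34383832 0.01197138]
carrier_magenta side [404. 347.] 0.94 [0.2943 0.2462 0.05  ]
carrier_magenta side [342. 234.] 0.64 [ 0.5443 -0.1916  0.05  ]
carrier_magenta top [260. 310.] 0.84 [0.2901 0.2059 0.05  ]
carrier_magenta top [208. 334.] 0.83 [0.2192 0.371  0.05  ]
bangle_magenta side [339. 230.] 0.62 [ 0.554  -0.2012  0.058 ]
bangle_magenta top [380. 229.] 0.6 [ 0.544  -0.1887  0.058 ]
```

View pics/s2.png

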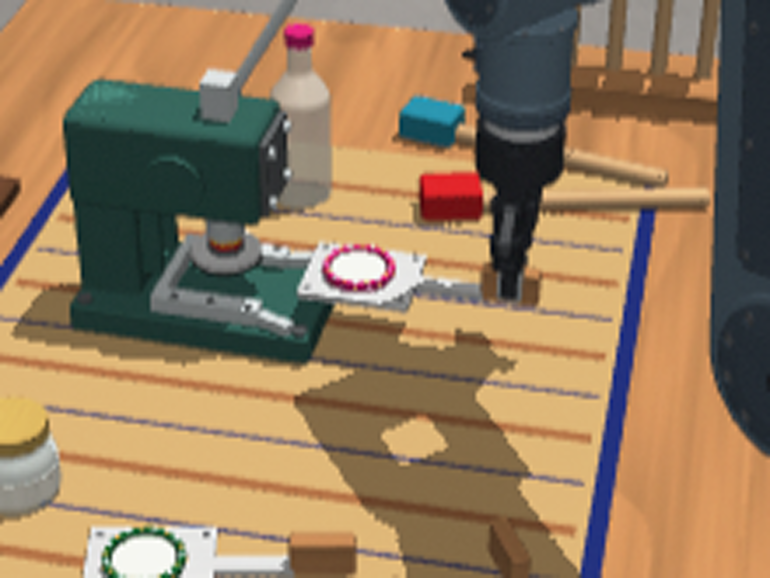

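The carrier is held in front of the mouth, level and clear. I'll lower it and start in.

```bash
python3 -m pendant '{"slide":[[0,0,-1],[0,0,-1],[0,0,-0.6],[0,0,0]],"twist":[[0,0,0],[0,0,0],[0,0,0],[0,0,0]]}'
python3 -m pendant '{"slide":[[1,-0.03,0],[1,-0.03,0],[1,-0.03,0],[1,-0.03,0],[0,0,0]],"twist":[[0,0,0],[0,0,0],[0,0,0],[0,0,0],[0,0,0]]}' - 50
python3 -m pendant '{"slide":[[0,0,-0.15],[0.5,-0.01,-0.1],[0.5,-0.01,0],[0.5,-0.01,0],[0,0,0]],"twist":[[0,0,0],[0,0,0],[0,0,0],[0,0,0],[0,0,0]]}'
```

```text
t: 10.42
ee_pos: [0.4019, -0.1949, 0.0404]
orientation: [0.013, 1.0, 0.001, -0.001]
contact_force: [-0.4, 0.2, -4.8]
width: 0.0139
finger_force: 107.7
t: 11.05
ee_pos: [0.4438, -0.1971, 0.0416]
orientation: [0.013, 1.0, -0.0, 0.001]
contact_force: [0.9, -2.2, -4.1]
width: 0.0138
finger_force: 107.7
t: 11.68
ee_pos: [0.4582, -0.1971, 0.0389]
orientation: [0.013, 1.0, -0.0, 0.001]
contact_force: [1.5, -2.4, -3.2]
width: 0.0143
finger_force: 107.7
```

```bash
python3 -m pendant '{"slide":[[0,-0.1,-0.1],[0.5,-0.01,0],[0.5,-0.01,0],[0,0,0]],"twist":[[0,0,0],[0,0,0],[0,0,0],[0,0,0]]}' 1 40
python3 -m pendant '{"slide":[[0.5,-0.01,0],[0.5,-0.01,0],[0,0,0]],"twist":[[0,0,0],[0,0,0],[0,0,0]]}'
```

```text
t: 12.18
ee_pos: [0.4683, -0.1982, 0.038]
orientation: [0.013, 1.0, -0.0, 0.001]
contact_force: [1.5, -0.8, -2.9]
width: 0.0141
finger_force: 107.9
t: 12.55
ee_pos: [0.4783, -0.1985, 0.0379]
orientation: [0.013, 1.0, -0.0, 0.001]
contact_force: [0.9, -1.5, -2.2]
width: 0.0141
finger_force: 107.9
```

```bash
python3 -m pendant '{"slide":[[0.7,-0.06,-0.05],[0.7,-0.02,0],[0.7,-0.02,0],[0.7,-0.02,0],[0.7,-0.02,0],[0,0,0]],"twist":[[0,0,0],[0,0,0],[0,0,0],[0,0,0],[0,0,0],[0,0,0]]}'
python3 -m pendant '{"slide":[[0.4,-0.01,0],[0.4,-0.01,0],[0.2,0,0],[0,0,0]],"twist":[[0,0,0],[0,0,0],[0,0,0],[0,0,0]]}'
```

```text
t: 13.3
ee_pos: [0.514, -0.1999, 0.0375]
orientation: [0.013, 1.0, -0.0, 0.001]
contact_force: [2.6, -1.1, -0.0]
width: 0.0141
finger_force: 108.3
t: 13.8
ee_pos: [0.5222, -0.2, 0.0375]
orientation: [0.013, 1.0, -0.0, -0.0]
contact_force: [-5.3, -0.8, 5.4]
width: 0.0143
finger_force: 109.2
```

```bash
python3 -m pendant '{"slide":[[0.2,0,0],[0.2,0,0],[0,0,0]],"twist":[[0,0,0],[0,0,0],[0,0,0]]}'
python3 - <<'E'
from h import *
s=state();print(s['ee_pos'],s['contact_force'],s['wrist_torque'])
save('side','s3.png',(240,150,460,315),3.5)
c=capture('top')
for n,z in [('carrier_magenta',.03),('bangle_magenta',.038),('carrier_magenta_grip',.055)]:
  for cam in('side','top'):
    for r in landmark_of(cam,n)[:3]:
      p=onz(cam,r['location'],z)
      if p[1]<0:print(n,cam,np.round(r['location']),round(r['confidence'],2),p.round(4))
E
```

```text
t: 14.18
ee_pos: [0.5261, -0.2, 0.0376]
orientation: [0.013, 1.0, -0.0, -0.0]
contact_force: [-4.7, -0.8, 5.9]
width: 0.0146
finger_force: 109.2
[ 0.52612513 -0.20004805  0.03755559] [-4.74189788 -0.82759294  5.89813012] [-0.17057316  0.67327924 -0.11122683]
carrier_magenta side [306. 237.] 0.73 [ 0.6614 -0.1791  0.03  ]
carrier_magenta top [382. 193.] 0.61 [ 0.6703 -0.2018  0.03  ]
carrier_magenta top [379. 192.] 0.52 [ 0.6736 -0.1915  0.03  ]
bangle_magenta side [306. 231.] 0.48 [ 0.6656 -0.2026  0.038 ]
bangle_magenta top [486. 266.] 0.39 [ 0.4171 -0.5296  0.038 ]
carrier_magenta_grip side [344. 232.] 0.9 [ 0.5395 -0.1996  0.055 ]
```

View pics/s3.png

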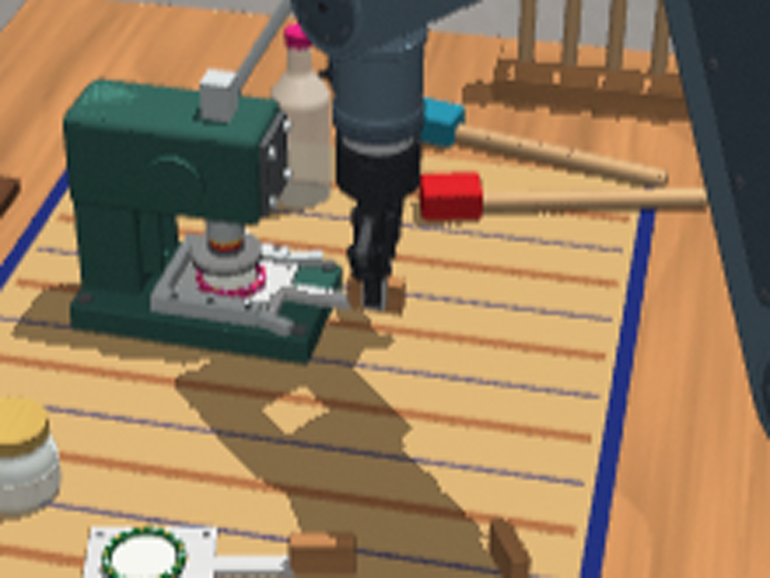

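The carrier is in the slot and nearly home, with the bangle under the pad. The 5 N looks like friction, so I'll push on to the stop.

```bash
python3 -m pendant '{"slide":[[0.2,0,0.03],[0.2,0,0],[0,0,0]],"twist":[[0,0,0],[0,0,0],[0,0,0]]}'
python3 -m pendant '{"slide":[[0.2,0,0],[0,0,0]],"twist":[[0,0,0],[0,0,0]]}'
python3 -m pendant '{"slide":[[0.2,0,0],[0,0,0]],"twist":[[0,0,0],[0,0,0]]}'
```

```text
t: 14.95
ee_pos: [0.5289, -0.2, 0.0375]
orientation: [0.013, 1.0, 0.0, -0.002]
contact_force: [-10.4, -1.8, 8.0]
width: 0.0145
finger_force: 109.4
t: 15.2
ee_pos: [0.5289, -0.2, 0.0376]
orientation: [0.013, 1.0, 0.0, -0.004]
contact_force: [-18.8, -2.1, 16.0]
width: 0.0138
finger_force: 110.5
t: 15.45
ee_pos: [0.5288, -0.2, 0.0375]
orientation: [0.013, 1.0, 0.001, -0.006]
contact_force: [-29.2, -2.3, 22.8]
width: 0.0142
finger_force: 111.7
```

The force rises with no more motion, so the end stop is met at TCP x = 0.529. I'll relieve the push and release.

```bash
python3 -m pendant '{"slide":[[-0.25,0,0],[-0.2,0,0],[0,0,0]],"twist":[[0,0,0],[0,0,0],[0,0,0]]}'
python3 -m pendant '{"slide":[[0,0,0],[0,0,0],[0,0,0],[0,0,0],[0,0,0]],"twist":[[0,0,0],[0,0,0],[0,0,0],[0,0,0],[0,0,0]]}' 0.2 20
```

```text
t: 15.82
ee_pos: [0.5289, -0.2001, 0.0376]
orientation: [0.013, 1.0, 0.0, -0.001]
contact_force: [-7.3, -1.9, 5.8]
width: 0.0141
finger_force: 109.1
t: 16.45
ee_pos: [0.53, -0.1998, 0.0376]
orientation: [0.013, 1.0, 0.0, 0.0]
contact_force: [-0.2, 0.4, -0.2]
width: 0.0685
finger_force: 0.0
```

```bash
python3 - <<'E'
from h import *
import time
for cam in ('wrist','side','top'):
  capture(cam)
  for n,z in [('carrier_magenta',.03),('bangle_magenta',.038),('carrier_magenta_grip',.055),('slot_home',.03),('lever_ball',.312),('lever_axis',.165)]:
    for r in landmark_of(cam,n)[:3]:
      p=onz(cam,r['location'],z)
      if p[1]<-.1 and r['confidence']>.4:print(n,cam,np.round(r['location']),round(r['confidence'],2),p.round(4))
# triangulate ball top+side
s=state();print(s['ee_pos'],s['contact_force'],s['width'],s['t'],s['joint_pos'])
E
```

```text
carrier_magenta_grip wrist [317. 333.] 0.79 [ 0.5299 -0.1999  0.055 ]
lever_ball wrist [317. 328.] 0.73 [ 0.3963 -0.1967  0.312 ]
carrier_magenta side [306. 234.] 0.82 [ 0.6627 -0.1933  0.03  ]
bangle_magenta side [304. 229.] 0.64 [ 0.6746 -0.2107  0.038 ]
carrier_magenta_grip side [343. 232.] 0.77 [ 0.5408 -0.1947  0.055 ]
slot_home side [306. 230.] 0.85 [ 0.6715 -0.2192  0.03  ]
lever_ball side [329. 143.] 0.49 [ 0.6072 -0.2955  0.312 ]
lever_axis side [301. 181.] 0.42 [ 0.7061 -0.3037  0.165 ]
lever_ball top [427. 194.] 0.75 [ 0.5996 -0.3003  0.312 ]
lever_axis top [419. 175.] 0.52 [ 0.6941 -0.3057  0.165 ]
[ 0.52995336 -0.19989537  0.03758316] [ 0.01356221 -0.28765579 -0.53044923] 0.06838988327718887 17.5 [-5.70215933e-01  4.11442560e-01  1.75265835e+00  2.77774640e-05
  9.77506581e-01 -2.11521506e+00]
```

The carrier is home and released, with the grip unchanged at (0.530,-0.200). Next I'll raise and move above the lever ball at about (0.606,-0.302,0.312).

```bash
python3 -m pendant '{"slide":[[0,0,1],[0,0,2.5],[0,0,4],[0,0,5],[0,0,5],[0,0,5],[0,0,5],[0,0,5],[1,-1.5,4],[2,-2.5,0],[2,-2.5,0],[1.6,-2.2,0],[1,-1.5,0],[0,0,0]],"twist":[[0,0,0],[0,0,0],[0,0,0],[0,0,0],[0,0,0],[0,0,0],[0,0,0],[0,0,0],[0,0,0],[0,0,0],[0,0,0],[0,0,0],[0,0,0],[0,0,0]]}'
python3 - <<'E'
from h import *
s=state();print(s['ee_pos'],R.from_quat(s['orientation']).as_matrix().round(3)[:,0],s['t'])
save('wrist','w3.png')
for n,z in [('lever_ball',.312),('lever_axis',.165)]:
    for r in landmark_of('wrist',n)[:2]:
      print(n,np.round(r['location']),round(r['confidence'],2),onz('wrist',r['location'],z).round(4))
E
```

```text
t: 19.25
ee_pos: [0.6059, -0.3026, 0.4023]
orientation: [0.013, 1.0, 0.0, -0.0]
contact_force: [-1.4, 0.3, 0.7]
width: 0.068
finger_force: 0.0
[ 0.60588932 -0.30261227  0.40225535] [-1.     0.027  0.001] 19.25
lever_ball [317. 251.] 0.92 [ 0.6089 -0.3017  0.312 ]
lever_axis [318. 294.] 0.63 [ 0.698  -0.3027  0.165 ]
lever_axis [227. 219.] 0.5 [ 0.6189 -0.3873  0.165 ]
```

View pics/w3.png

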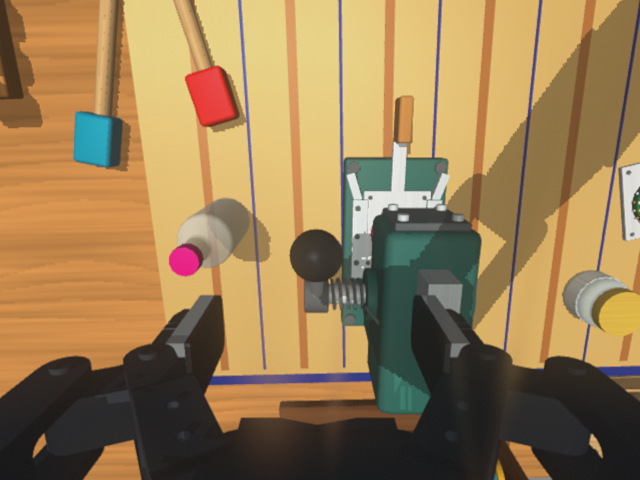

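The wrist view shows the ball centred between the fingers at (317,253). The bottle at (200,240) is clear. I'll descend and grip.

```bash
python3 -m pendant '{"slide":[[0.2,0,-2],[0,0,-3],[0,0,-3],[0,0,-2],[0,0,-1.2],[0,0,0]],"twist":[[0,0,0],[0,0,0],[0,0,0],[0,0,0],[0,0,0],[0,0,0]]}'
python3 -m pendant '{"slide":[[0,0,0],[0,0,0],[0,0,0],[0,0,0],[0,0,0]],"twist":[[0,0,0],[0,0,0],[0,0,0],[0,0,0],[0,0,0]]}' 1 60
```

```text
t: 20.15
ee_pos: [0.6077, -0.3016, 0.2898]
orientation: [0.013, 1.0, 0.0, -0.001]
contact_force: [0.1, -0.7, 0.1]
width: 0.0683
finger_force: 0.0
t: 20.78
ee_pos: [0.6083, -0.3035, 0.2924]
orientation: [0.013, 1.0, -0.002, 0.001]
contact_force: [-0.7, -4.6, 6.0]
width: 0.0294
finger_force: 59.2
```

```bash
python3 -m pendant '{"slide":[[-0.7,-0.1,-0.5],[-0.7,0.02,-0.5],[-0.7,0.02,-0.5],[-0.66,0.02,-0.5],[-0.77,0.02,-0.83],[-0.77,0.02,-0.83],[-0.76,0.02,-0.83],[-0.59,0.02,-0.97],[-0.59,0.02,-0.97],[-0.59,0.02,-0.97],[0,0,0]],"twist":[[0,0,0],[0,0,0],[0,0,0],[0,0,0],[0,0,0],[0,0,0],[0,0,0],[0,0,0],[0,0,0],[0,0,0],[0,0,0]]}'
python3 - <<'E'
from h import *
s=state();print(s['ee_pos'],s['contact_force'],s['wrist_torque'],s['t'])
for cam in('side','top'):
    capture(cam)
    for r in landmark_of(cam,'lever_ball')[:2]:
      print(cam,np.round(r['location']),round(r['confidence'],2),onz(cam,r['location'],.238).round(4))
E
```

```text
t: 22.15
ee_pos: [0.5416, -0.3016, 0.2169]
orientation: [0.013, 1.0, -0.001, 0.003]
contact_force: [9.1, -3.2, 1.6]
width: 0.0293
finger_force: 66.0
[ 0.54163579 -0.30156525  0.21692366] [ 9.14689375 -3.21754687  1.56100867] [-0.62818856 -1.47537482 -0.15317349] 22.15
side [351. 164.] 0.7 [ 0.5419 -0.3137  0.238 ]
```

```bash
python3 -m pendant '{"slide":[[-0.2,0.03,-0.8],[-0.25,0.03,-0.8],[-0.25,0.02,-0.8],[-0.25,0.02,-0.7],[-0.18,0.02,-0.8],[-0.14,0,-0.8],[-0.1,0,-0.8],[0,0,0],[0,0,0]],"twist":[[0,0,0],[0,0,0],[0,0,0],[0,0,0],[0,0,0],[0,0,0],[0,0,0],[0,0,0],[0,0,0]]}'
python3 - <<'E'
from h import *
s=state();print(s['ee_pos'],s['contact_force'],s['wrist_torque'],s['t'],np.arcsin((s['ee_pos'][2]-.1454)/.17))
E
```

```text
t: 23.48
ee_pos: [0.5256, -0.3011, 0.1624]
orientation: [0.014, 1.0, -0.001, 0.0]
contact_force: [-3.8, -3.1, 7.8]
width: 0.0293
finger_force: 70.1
[ 0.52560673 -0.30107236  0.16244316] [-3.78687927 -3.10083425  7.82047037] [-0.90616609  0.29427727 -0.55335147] 23.475 0.10042260870713077
```

```bash
python3 -m pendant '{"slide":[[-0.2,0,-0.5],[-0.1,0,-0.5],[0,0,-0.4],[0,0,0],[0,0,0]],"twist":[[0,0,0],[0,0,0],[0,0,0],[0,0,0],[0,0,0]]}'
python3 - <<'E'
from h import *
s=state();print(s['ee_pos'],s['contact_force'],s['t'],np.arcsin((s['ee_pos'][2]-.1454)/.17))
a=save('side','s4.png',(262,165,352,255),6)
E
```

```text
t: 24.1
ee_pos: [0.5256, -0.3012, 0.1498]
orientation: [0.014, 1.0, -0.002, 0.003]
contact_force: [6.7, -1.7, 6.4]
width: 0.0292
finger_force: 70.8
[ 0.52562357 -0.30116486  0.14976884] [ 6.70953215 -1.69798419  6.42601334] 24.1 0.0257019178662379
```

View pics/s4.png

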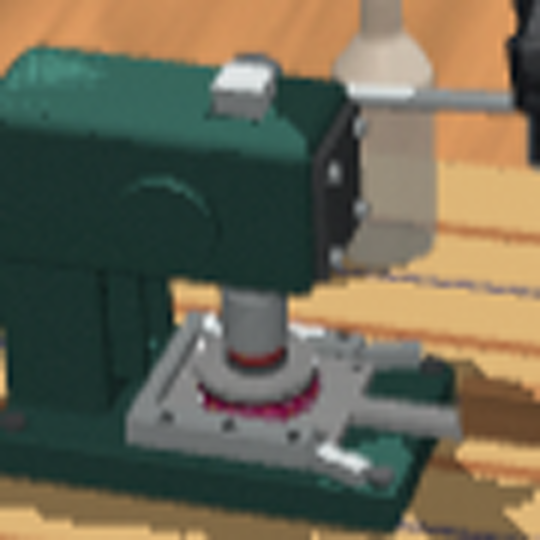

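The side view shows the pad on the bangle, with the yellow band gone, the red still showing at about zoom px (257,355), and the lever nearly level. I'll make a small trim and hold.

```bash
python3 -m pendant '{"slide":[[0.1,0,-0.2],[0,0,0],[0,0,0],[0,0,0],[0,0,0],[0,0,0],[0,0,0],[0,0,0]],"twist":[[0,0,0],[0,0,0],[0,0,0],[0,0,0],[0,0,0],[0,0,0],[0,0,0],[0,0,0]]}'
python3 - <<'E'
from h import *
s=state();print(s['ee_pos'],s['contact_force'],s['t'],np.arcsin((s['ee_pos'][2]-.1454)/.17))
im=capture('side')
for cam in('side',):
  for n in('lever_ball','lever_axis'):
    for r in landmark_of(cam,n)[:1]: print(n,r, onz(cam,r['location'],.165))
hsv=cv2.cvtColor(im,cv2.COLOR_RGB2HSV)[205:232,295:315]
red=(((hsv[...,0]<8)|(hsv[...,0]>176))&(hsv[...,1]>110)); yel=((hsv[...,0]>15)&(hsv[...,0]<35)&(hsv[...,1]>110))
print('red rows',np.r_[red.sum(1)],'yel',yel.sum(1))
print(proj('side',[[.669,-.204,z] for z in (.048,.058,.063,.068)]).round(1).tolist())
E
```

```text
t: 25.15
ee_pos: [0.5277, -0.3013, 0.1481]
orientation: [0.014, 1.0, -0.002, 0.005]
contact_force: [10.2, -2.6, 5.6]
width: 0.0293
finger_force: 71.5
[ 0.52768434 -0.3012693   0.14814197] [10.22540342 -2.59127379  5.64727494] 25.15 0.01612992759719801
lever_ball {'location': [355.6, 183.5], 'confidence': 0.48} [ 0.52654071 -0.32272993  0.165     ]
red rows [0 0 0 0 0 0 0 0 0 0 0 0 0 0 0 0 0 0 1 4 6 0 0 0 0 0 0] yel [0 0 0 0 0 0 0 0 4 5 9 5 3 0 0 0 0 0 0 0 0 0 0 0 0 0 0]
[[305.1, 227.9], [305.0, 225.4], [304.9, 224.1], [304.9, 222.8]]
```

```bash
for i in 1 2; do python3 -m pendant '{"slide":[[0,0,0],[0,0,0],[0,0,0],[0,0,0]],"twist":[[0,0,0],[0,0,0],[0,0,0],[0,0,0]]}'; done; python3 - <<'E'
from h import *
im=capture('side');cv2.imwrite('pics/s5.png',cv2.resize(im[195:240,280:350,::-1],None,fx=11,fy=11,interpolation=cv2.INTER_CUBIC))
s=state();print(s['ee_pos'],s['contact_force'],s['finger_force'])
E
```

```text
t: 25.8
ee_pos: [0.5277, -0.3013, 0.1481]
orientation: [0.014, 1.0, -0.002, 0.005]
contact_force: [9.8, -1.6, 5.6]
width: 0.0293
finger_force: 71.5
t: 26.3
ee_pos: [0.5277, -0.3013, 0.1481]
orientation: [0.014, 1.0, -0.002, 0.005]
contact_force: [10.8, -1.3, 5.7]
width: 0.0293
finger_force: 71.5
[ 0.52769116 -0.30123879  0.14812936] [10.50321943 -1.97066368  4.8199225 ] 71.51192307472229
```

View pics/s5.png

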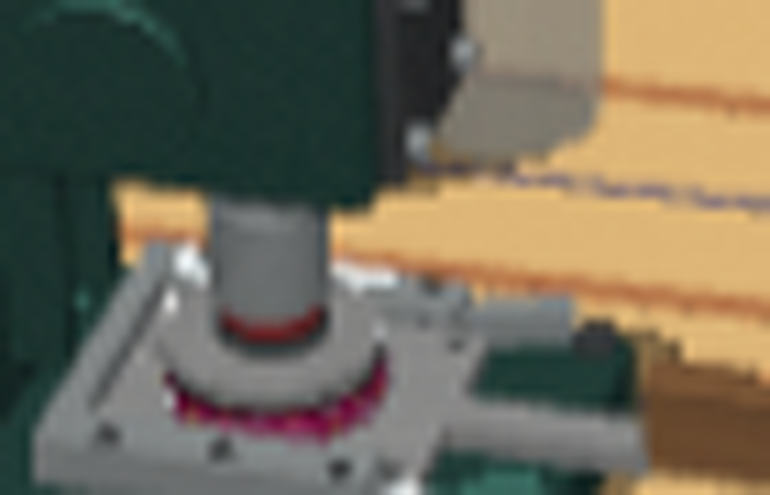

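The view is steady: no yellow, the red band showing almost fully, so about 5 mm of travel. I'll hand in.

```bash
python3 -c "
from station import *
print(close_job())"
```

```text
the job is handed in; nothing more can be done
None
```

I handed the job in with the carrier against the end stop and released, and the gripper still holding the lever about level. The pad is on the magenta bangle, roughly 5 mm up its sleeve: the yellow band has gone and the red still shows. No pass/fail verdict came back.

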